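Sort a mixed waste sample into the carriers

TASK

Sort the five loose containers on the bench by material: the two glass bottles into the blue carrier, the two plastic bottles into the yellow carrier, and the steel tin into the empty bay of the green carrier. Stand each one upright on the floor of a bay, one to a bay, and set the glass down gently, without dropping or banging it. The red tin already in the green carrier must stay standing in its bay.

Things in the scene. Friction and masses are not known exactly. Their poses are not given: they have to be found in the camera images.
- amber_bottle: GLASS: brown (amber) glass bottle with a white paper label and a black cap, about 170 g, standing upright at the start: 110 mm high, round body 54 mm in diameter up to 50 mm, a cone from there to 70 mm, then a neck 28 mm in diameter and over the top 18 mm a cap 32 mm in diameter. Origin at the centre of its underside, z along its axis up. Loose
- green_bottle: GLASS: green glass bottle with a brass-coloured cap and no label, about 190 g, standing upright at the start: 125 mm high, round body 54 mm in diameter up to 60 mm, a cone from there to 80 mm, then a neck 26 mm in diameter and over the top 18 mm a cap 30 mm in diameter. Origin at the centre of its underside, z along its axis up. Loose
- white_bottle: PLASTIC: white plastic bottle with a red cap, about 60 g, standing upright at the start: 115 mm high, round body 54 mm in diameter up to 55 mm, a cone from there to 75 mm, then a neck 34 mm in diameter and over the top 18 mm a cap 38 mm in diameter. Origin at the centre of its underside, z along its axis up. Loose
- water_bottle: PLASTIC: pale-blue plastic water bottle with a green label and a blue cap, about 50 g, standing upright at the start: 122 mm high, round body 54 mm in diameter up to 60 mm, a cone from there to 80 mm, then a neck 26 mm in diameter and over the top 18 mm a cap 32 mm in diameter. Origin at the centre of its underside, z along its axis up. Loose
- steel_tin: METAL: bare grey steel tin, a plain closed cylinder 53 mm in diameter (54 over its thin ribs) and 105 mm high, standing upright on the bench at the start, about 70 g. Origin at the centre of its underside, z along its axis up. Loose
- red_tin: red tin with a grey lid, 53 mm in diameter and 85 mm high, about 120 g: already sorted, it stands loose in the +y bay of the green carrier. Origin at the centre of its underside, z along its axis up
- crate_blue: blue two-bay carrier, fixed to the bench, open at the top: 92 mm (x) by 178 mm (y) outside, 50 mm high, walls and floor 5 mm thick. One 5 mm divider as high as the walls splits it into two bays, each about 82 mm by 81 mm, centred at y = +43 mm and y = -43 mm on its own y axis. Origin at the centre of its underside, z up
- crate_yellow: yellow two-bay carrier, fixed to the bench, open at the top: 92 mm (x) by 178 mm (y) outside, 50 mm high, walls and floor 5 mm thick. One 5 mm divider as high as the walls splits it into two bays, each about 82 mm by 81 mm, centred at y = +43 mm and y = -43 mm on its own y axis. Origin at the centre of its underside, z up
- crate_green: green two-bay carrier, fixed to the bench, open at the top: 92 mm (x) by 178 mm (y) outside, 50 mm high, walls and floor 5 mm thick. One 5 mm divider as high as the walls splits it into two bays, each about 82 mm by 81 mm, centred at y = +43 mm and y = -43 mm on its own y axis. Origin at the centre of its underside, z up. Its +y bay already holds the red tin; its -y bay is empty
There are look-alikes about, which are no part of the job. What is shaped like the amber_bottle but purple is not meant.

How it is judged:
At the end, for the whole second after the job is handed in: Glass in the blue, plastic in the yellow, both tins in the green carrier: each on the floor of a bay (underside under 12 mm above the carrier's underside, axis inside its walls), upright within 0.15 rad, at rest (under 20 mm/s) (x of amber_bottle in the frame of crate_blue between -0.041 and 0.041 m and y of amber_bottle in the frame of crate_blue between -0.084 and 0.084 m and z of each of amber_bottle, green_bottle in the frame of crate_blue below 0.012 m and angle between each of amber_bottle, green_bottle, white_bottle, water_bottle, steel_tin, red_tin's own z axis and vertical below 0.15 rad and linear speed of each of amber_bottle, green_bottle, white_bottle, water_bottle, steel_tin, red_tin below 0.02 m/s and x of green_bottle in the frame of crate_blue between -0.041 and 0.041 m and y of green_bottle in the frame of crate_blue between -0.084 and 0.084 m and x of white_bottle in the frame of crate_yellow between -0.041 and 0.041 m and y of white_bottle in the frame of crate_yellow between -0.084 and 0.084 m and z of each of white_bottle, water_bottle in the frame of crate_yellow below 0.012 m and x of water_bottle in the frame of crate_yellow between -0.041 and 0.041 m and y of water_bottle in the frame of crate_yellow between -0.084 and 0.084 m and x of steel_tin in the frame of crate_green between -0.041 and 0.041 m and y of steel_tin in the frame of crate_green between -0.084 and 0.084 m and z of each of steel_tin, red_tin in the frame of crate_green below 0.012 m and x of red_tin in the frame of crate_green between -0.041 and 0.041 m and y of red_tin in the frame of crate_green between -0.084 and 0.084 m); the robot touches nothing.
It fails at once if the red tin is lifted out of its bay or knocked over (height (world z) of red_tin above 0.03 m or angle between red_tin's own z axis and vertical above 0.4 rad).
It fails at once if the amber bottle is dropped or banged into a carrier: more than 45 N between them, or faster than 0.6 m/s just above a carrier's floor (a fall of over about 20 mm) (contact force between amber_bottle and crate_blue above 45 N or contact force between amber_bottle and crate_yellow above 45 N or contact force between amber_bottle and crate_green above 45 N or (linear speed of amber_bottle above 0.6 m/s and height (world z) of amber_bottle below 0.02 m and (horizontal distance between amber_bottle and crate_blue below 0.08 m or horizontal distance between amber_bottle and crate_yellow below 0.08 m or horizontal distance between amber_bottle and crate_green below 0.08 m))).
It fails at once if the green bottle is dropped or banged into a carrier: more than 45 N between them, or faster than 0.6 m/s just above a carrier's floor (a fall of over about 20 mm) (contact force between green_bottle and crate_blue above 45 N or contact force between green_bottle and crate_yellow above 45 N or contact force between green_bottle and crate_green above 45 N or (linear speed of green_bottle above 0.6 m/s and height (world z) of green_bottle below 0.02 m and (horizontal distance between green_bottle and crate_blue below 0.08 m or horizontal distance between green_bottle and crate_yellow below 0.08 m or horizontal distance between green_bottle and crate_green below 0.08 m))).
It also fails if it takes over 131 s, if anything falls off the work surface, if the arm or the gripper's body presses on something with over 40 N, if the wrist force passes 120 N, or if a joint passes its speed limit or range.

ROBOT

A 6-joint arm with a two-finger parallel gripper is mounted at the origin on the work surface. World frame = base frame: x ahead of the robot, y to its left, z up, the work surface at z = 0. Lengths are in m, angles in rad, forces in N, time in s.
With the tool pointing down it reaches from about 0.275 to 0.875 m from the base axis. Payload 12.5 kg.
Tool frame: the origin (TCP) lies at the very end of the fingers, on their centre line; the grasp point (between the pads) lies 19 mm behind it; x points along the fingers, y is the direction in which the jaws open and shut, and the axes are right-handed (so a half turn about x gives the same grasp; the last joint's range is limited). The gripper opens to 85 mm and grips with 20 to 120 N. Pads are 22 mm wide; open, the fingers measure 114 mm over their backs; the gripper's body (76 mm by 85 mm) begins 54 mm behind the grasp point. The pads swing forward as they close: fully open they stand 13 mm farther back than shut.
Start: joints at [1.142, 0.351, 1.652, -0, 1.139, -0.085], TCP at [0.185, 0.518, 0.231] pointing down, gripper open.
Joint ranges: [-2.75, 2.75], [-0.79, 2.1], [0.01, 2.65], [-1.57, 4.71], [0.07, 3.14], [-2.87, 2.87]. Speed limits (rad/s): [2.22, 2.22, 2.79, 3.14, 3.14, 3.14].

INTERFACE

Orientations are given as a 3x3 rotation matrix whose columns are the frame's x, y, z axes.
In Python, from bench import manip gives the robot as it stands. Calls block until the motion is done:
- manip.move_ptp(position, orientation): joint-space move of the TCP to a pose.
- manip.move_l(position, attitude=None, max_speed=0.15): straight line of the TCP; attitude=None keeps the orientation; max_speed is the mean speed in m/s.
- manip.move_j(angles): joint-space move.
- manip.set_gripper(opening, effort=None): opening from 0.0 (shut) to 1.0 (fully open); effort is the grip in N (None keeps the last); returns when the fingers have stopped.
- manip.dwell(seconds).
- manip.inverse_kinematics(position, orientation): joint angles nearest the present ones, or None.
- manip.grab_frame(name): name is "scene" or "side" or "wrist"; returns (picture, depth): 480x640x3 uint8, red, green, blue; 480x640 float32, m along the optical axis (not along the pixel's ray), 0 where there is no reading.
- manip.get_calibration(name): a dict with "camera_matrix" (3x3 intrinsics, pixels), "R" (3x3) and "t" (3): a world point X has camera coordinates R X + t. Camera axes: x right, y down, z forward; pixel columns grow to the right and rows downward; lengths in m; the calibration is good to about 2 mm. A picture is of the moment at which its call begins: read the wrist's pose just before it. get_calibration takes no time and is no camera call; for the wrist camera it gives the pose at the moment of the call.
A pose or a line that the arm cannot do raises manip.Unreachable and nothing moves.
- manip.sign_off(): hands the job in, once; it reports no verdict.
Trained networks look in the newest picture that a camera, given by its name, has taken for a name from the list of things; names that differ only in an ending like _2 or _b are one class to them, and where a whole thing is asked for, a point or a joint stands for the part that bears it (a point fixed in the world has none). Each returns a list of dicts, best first, with "confidence" (0 to 1); they miss things now and then, are a little off and sometimes report something else, mostly with a low value. They report only what shows in the picture. A call takes as long as a camera call. They do not tell look-alikes from the thing itself.
- manip.look_for(camera, name): "at" ([x, y, z] in m, in world coordinates, good to about 4 mm: the middle of the surface that is visible of it).
Readings, each from a call of its own:
- manip.current_time(): time.
- manip.current_qpos(): joint angles.
- manip.current_joint_vel(): joint speeds.
- manip.current_joint_torque(): joint torques, N m.
- manip.current_ee_pos(): TCP position.
- manip.current_tcp_rot(): TCP orientation.
- manip.current_force(): force on the tool from outside, world axes, zero at the start.
- manip.current_ft_torque(): the same for the moment, N m.
- manip.current_grip_width(): opening from 0.0 (shut) to 1.0 (fully open).
Only numpy, scipy, OpenCV 4.12 (cv2) and the standard library are available. Lean on these libraries where they do the work, as an engineer would, in place of code of your own. Each camera call takes 0.05 s, during which the arm holds its last target.

## Working session

There is one attempt and no reset: what is moved stays moved. The work goes in short steps, each a Python script; the robot and the scene stay as the last script left them, time stands still between calls to the robot, and variables do not carry over. Pictures are saved under pics/ and viewed, and the job is handed in when it is done.

```bash
mkdir -p pics; ls; python3 - <<'E'
from bench import manip
import cv2
print(manip.current_time(), manip.current_tcp_rot(), manip.current_force())
for n in ["scene","side","wrist"]:
    p,d=manip.grab_frame(n); cv2.imwrite(f"pics/{n}0.png",p[:,:,::-1]); c=manip.get_calibration(n)
    print(n,c["camera_matrix"].tolist(),c["R"].round(3).tolist(),c["t"].round(3).tolist(), (d==0).mean())
E
```

```text
pics
0.0 [[-4.87288555e-04  3.37045252e-01  9.41488322e-01]
 [-1.02172849e-03  9.41487775e-01 -3.37045585e-01]
 [-9.99999359e-01 -1.12618389e-03 -1.14407482e-04]] [ 0.03022622 -0.43873429  0.12769653]
scene [[618.1379590154593, 0.0, 321.1662142149894], [0.0, 618.1379590154593, 244.58573663631444], [0.0, 0.0, 1.0]] [[-0.383, 0.924, 0.005], [0.787, 0.329, -0.522], [-0.484, -0.196, -0.853]] [0.152, -0.377, 1.545] 0.003919270833333334
side [[520.220531043518, 0.0, 321.4283877224363], [0.0, 520.220531043518, 241.5225353252329], [0.0, 0.0, 1.0]] [[0.78, -0.626, 0.02], [-0.297, -0.397, -0.868], [0.551, 0.671, -0.496]] [-0.377, 0.187, 0.959] 0.003938802083333333
wrist [[424.5005762311435, 0.0, 323.01546930914037], [0.0, 424.5005762311435, 236.08895330493692], [0.0, 0.0, 1.0]] [[0.338, 0.941, -0.002], [0.897, -0.322, 0.302], [0.284, -0.104, -0.953]] [-0.549, -0.039, 0.38] 0.004095052083333333
```

View pics/scene0.png

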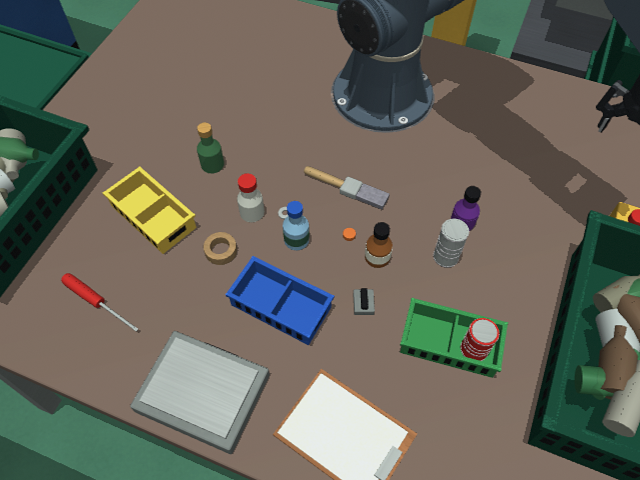

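View pics/side0.png

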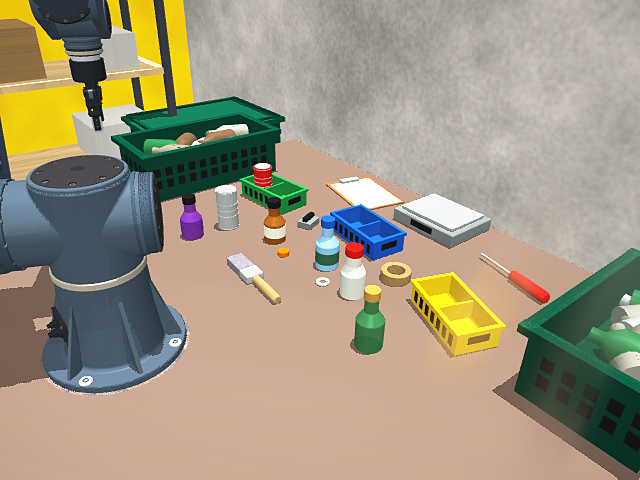

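View pics/wrist0.png

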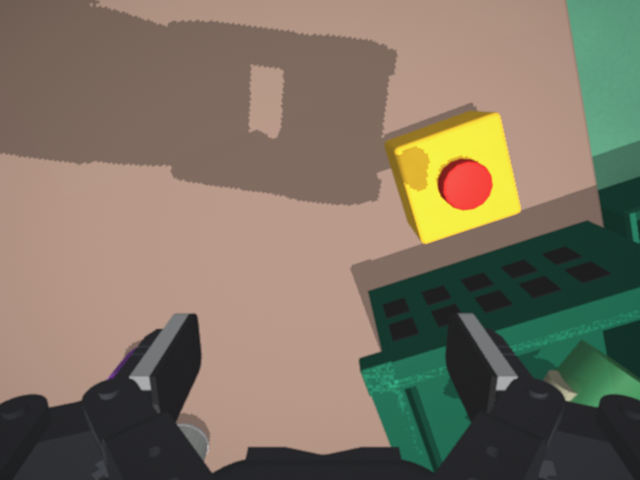

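The scene view shows the amber bottle at (378,245), green (209,148), white (250,197), water (295,225) and steel tin (451,243). The purple look-alike is at (466,207). The carriers are yellow (150,208), blue (280,298) and green (455,337), with the red tin at (480,337). Next I'll localise them from the two depth views.

```bash
cat > h.py <<'E'
import numpy as np, cv2
from bench import manip
def cloud(n):
    p,d=manip.grab_frame(n); c=manip.get_calibration(n); K=c["camera_matrix"]
    v,u=np.mgrid[:480,:640]; 
    X=np.stack([(u-K[0,2])/K[0,0]*d,(v-K[1,2])/K[1,1]*d,d],-1)
    W=(X-c["t"])@c["R"]
    W[d==0]=np.nan
    return p,W,cv2.cvtColor(p,cv2.COLOR_RGB2HSV)
def circ(P,r):
    from scipy.optimize import least_squares
    f=lambda q:np.hypot(P[:,0]-q[0],P[:,1]-q[1])-r
    s=least_squares(f,P[:,:2].mean(0),loss="soft_l1",f_scale=.002)
    return s.x,np.median(abs(f(s.x)))
E
cat > m.py <<'E'
from h import *
C={n:cloud(n) for n in ["scene","side"]}
objs=dict(amber_bottle=(.110,.054,.05,.032),green_bottle=(.125,.054,.06,.03),white_bottle=(.115,.054,.055,.038),water_bottle=(.122,.054,.06,.032),steel_tin=(.105,.0535,.105,.0535),red_tin=(.085,.053,.085,.053))
for n in list(objs)+["crate_blue","crate_yellow","crate_green"]:
    for cam in C:
        print(n,cam,[(np.round(r["at"],3).tolist(),round(r["confidence"],2)) for r in manip.look_for(cam,n)][:4])
# seeds (scene pixel)
seed=dict(amber_bottle=(378,250),green_bottle=(209,155),white_bottle=(251,205),water_bottle=(295,230),steel_tin=(451,245),red_tin=(480,337),purple=(466,212))
objs["purple"]=objs["amber_bottle"]
for n,(u,v) in seed.items():
    s=C["scene"][1][v,u][:2]
    h,D,hb,Dc=objs[n]
    for it in range(2):
      for cam in C:
        W=C[cam][1].reshape(-1,3); m=(np.hypot(*(W[:,:2]-s).T)<.045)
        P=W[m]; top=np.percentile(P[:,2],99) if len(P) else np.nan
        b=P[(P[:,2]>.012+(.045 if n=='red_tin' else 0))&(P[:,2]<hb-.008)]; k=P[(P[:,2]>h-.016)&(P[:,2]<h-.004)]
        o=[n,cam,len(P),"top %.3f"%top]
        if len(b)>15: x,e=circ(b,D/2); o+=["body",x.round(4),"%.4f"%e]
        if len(k)>10: y,e=circ(k,Dc/2); o+=["cap",y.round(4),"%.4f"%e]
        if it: print(*o)
      s=x
for col,(lo,hi) in dict(blue=(105,125),yellow=(22,32),green=(55,75)).items():
    for cam in C:
        p,W,H=C[cam]
        m=(H[...,0]>=lo)&(H[...,0]<=hi)&(H[...,1]>130)&(W[...,2]>.046)&(W[...,2]<.056)
        m&=(W[...,0]>.25)&(W[...,0]<.9)&(abs(W[...,1])<.43)
        nl,lab,st,_=cv2.connectedComponentsWithStats(cv2.dilate(m.astype(np.uint8),np.ones((5,5))))
        for i in range(1,nl):
            q=m&(lab==i)
            if q.sum()>120:
                P=W[q]; r=cv2.minAreaRect((P[:,:2]*1000).astype(np.float32)); print(col,cam,q.sum(),np.round(r[0],1),np.round(r[1],1),round(r[2],1),P[:,2].mean().round(4))
E
python3 m.py
```

```text
amber_bottle scene [([0.31, 0.291, 0.061], 0.93), ([0.464, 0.154, 0.061], 0.61)]
amber_bottle side [([0.436, 0.132, 0.057], 0.78), ([0.292, 0.269, 0.052], 0.75), ([0.466, -0.036, 0.056], 0.54)]
green_bottle scene [([0.373, -0.273, 0.068], 0.73)]
green_bottle side [([0.352, -0.297, 0.062], 0.7)]
white_bottle scene [([0.462, -0.13, 0.065], 0.67)]
white_bottle side [([0.438, -0.158, 0.059], 0.96)]
water_bottle scene [([0.488, -0.015, 0.07], 0.57)]
water_bottle side [([0.466, -0.037, 0.056], 0.56)]
steel_tin scene [([0.414, 0.282, 0.092], 0.61), ([0.63, 0.014, 0.015], 0.17)]
steel_tin side [([0.385, 0.257, 0.06], 0.69)]
red_tin scene [([0.593, 0.389, 0.091], 0.59)]
red_tin side [([0.562, 0.374, 0.069], 0.66)]
crate_blue scene [([0.632, 0.011, 0.016], 0.59), ([0.462, -0.128, 0.066], 0.19)]
crate_blue side [([0.632, 0.002, 0.03], 0.85)]
crate_yellow scene [([0.541, -0.332, 0.024], 0.87), ([0.464, 0.152, 0.061], 0.69)]
crate_yellow side [([0.538, -0.353, 0.029], 0.83)]
crate_green scene [([0.575, 0.335, 0.019], 0.81)]
crate_green side [([0.573, 0.331, 0.032], 0.77)]
amber_bottle scene 1573 
[... 844 characters left out ...]
 0.0013 cap [0.3974 0.2829] 0.0012
red_tin scene 1897 top 0.095 body [0.5729 0.3906] 0.0005 cap [0.573  0.3908] 0.0006
red_tin side 540 top 0.093 body [0.577 0.391] 0.0016 cap [0.5768 0.3912] 0.0017
purple scene 1094 top 0.114 body [0.295  0.2901] 0.0007 cap [0.2941 0.2902] 0.0006
purple side 1050 top 0.111 body [0.2985 0.2902] 0.0013 cap [0.2989 0.2906] 0.0012
blue scene 1297 [632.6   9.9] [186.8 101.3] 83.7 0.0503
blue side 389 [634.3   9.1] [190.1 103.3] 83.5 0.0492
yellow scene 987 [ 541.9 -336. ] [190.6 101. ] 69.1 0.0504
yellow side 989 [ 544.5 -335.7] [188.8 102. ] 69.0 0.0499
green scene 1154 [578.5 343.1] [102.1 182.9] 6.7 0.0504
green side 342 [582.3 340.7] [106.6 187.6] 6.3 0.0494
```

Both views agree to about 4 mm, so I'll average them. The plan is to grip each bottle by its cap and the tin near its top, with the jaws along the carrier's x axis. I'll do the amber bottle first.

```bash
cat > pk.py <<'E'
from h import *
O=dict(amber_bottle=(.4514,.1495,.110),green_bottle=(.365,-.2849,.125),white_bottle=(.4506,-.1426,.115),water_bottle=(.4781,-.0241,.122),steel_tin=(.395,.2823,.105))
CR=dict(blue=(.6335,.0095,-6.4),yellow=(.5432,-.3358,-21.0),green=(.580,.342,6.5))
def rots(yaw):
    a=np.radians(yaw); out=[]
    for s in (1,-1):
        y=s*np.array([np.cos(a),np.sin(a),0]); x=np.array([0,0,-1.]); out.append(np.stack([x,y,np.cross(x,y)],1))
    return out
def bay(c,sg):
    x,y,w=CR[c]; a=np.radians(w); return x-np.sin(a)*.043*sg, y+np.cos(a)*.043*sg
def plan(o,c,sg):
    x,y,h=O[o]; z=h-(.035 if o=="steel_tin" else .033); X,Y=bay(c,sg); best=None
    zc=z+.15
    for R in rots(CR[c][2]):
        qs=[manip.inverse_kinematics(p,R) for p in [(x,y,zc),(x,y,z),(X,Y,zc),(X,Y,z+.004)]]
        if any(q is None for q in qs): continue
        m=max(abs(q[5]) for q in qs)
        if best is None or m<best[0]: best=(m,R,qs)
    return x,y,z,X,Y,zc,best
def do(o,c,sg,eff):
    x,y,z,X,Y,zc,(m,R,_)=plan(o,c,sg)
    manip.set_gripper(1.0)
    manip.move_ptp((x,y,zc),R); manip.move_l((x,y,z),max_speed=.12)
    f0=manip.current_force(); manip.set_gripper(0.0,eff); w=manip.current_grip_width()
    print(o,"width mm",w*85,"t",manip.current_time())
    manip.move_l((x,y,zc),max_speed=.12); manip.dwell(.2)
    print("w",manip.current_grip_width()*85,"df",(manip.current_force()-f0).round(2))
    if manip.current_grip_width()<.2: print("MISSED"); return
    manip.move_ptp((X,Y,zc),R); manip.move_l((X,Y,z+.02),max_speed=.1); manip.dwell(.2)
    p,_=manip.grab_frame("scene"); cv2.imwrite(f"pics/{o}_in.png",p[:,:,::-1])
    f1=manip.current_force()[2]
    for k in np.arange(.011,.0019,-.001):
        manip.move_l((X,Y,z+k),max_speed=.02)
        df=manip.current_force()[2]-f1
        if df>2.0: break
    print("touch at",k.round(4),"df",df.round(2), manip.current_ee_pos().round(4))
    manip.set_gripper(1.0); manip.move_l((X,Y,zc),max_speed=.15)
    p,_=manip.grab_frame("scene"); cv2.imwrite(f"pics/{o}_out.png",p[:,:,::-1])
    print("t",manip.current_time())
E
python3 - <<'E'
from pk import *
for a in [("amber_bottle","blue",1),("green_bottle","blue",-1),("white_bottle","yellow",1),("water_bottle","yellow",-1),("steel_tin","green",-1)]:
    r=plan(*a); print(a,np.round(r[3:5],3),r[6] and (round(r[6][0],2),np.round(r[6][2],2).tolist()))
do("amber_bottle","blue",1,40)
E
```

```text
('amber_bottle', 'blue', 1) [0.638 0.052] (np.float64(0.33), [[0.22, 0.22, 1.84, -0.0, 1.08, 0.33], [0.22, 0.45, 1.96, -0.0, 0.72, 0.33], [0.01, 0.52, 1.4, -0.0, 1.22, 0.12], [0.01, 0.69, 1.51, -0.0, 0.94, 0.12]])
('green_bottle', 'blue', -1) [ 0.629 -0.033] (np.float64(0.65), [[-0.76, 0.18, 1.85, -0.0, 1.11, -0.65], [-0.76, 0.41, 1.99, -0.0, 0.75, -0.65], [-0.13, 0.49, 1.42, -0.0, 1.24, -0.02], [-0.13, 0.65, 1.54, -0.0, 0.95, -0.02]])
('white_bottle', 'yellow', 1) [ 0.559 -0.296] (np.float64(0.19), [[-0.41, 0.21, 1.84, -0.0, 1.09, -0.04], [-0.41, 0.44, 1.97, -0.0, 0.73, -0.04], [-0.56, 0.5, 1.42, -0.0, 1.22, -0.19], [-0.56, 0.67, 1.54, -0.0, 0.94, -0.19]])
('water_bottle', 'yellow', -1) [ 0.528 -0.376] (np.float64(0.32), [[-0.15, 0.21, 1.82, -0.0, 1.11, 0.22], [-0.15, 0.44, 1.95, -0.0, 0.76, 0.22], [-0.69, 0.52, 1.37, -0.0, 1.25, -0.32], [-0.69, 0.68, 1.49, -0.0, 0.97, -0.32]])
('steel_tin', 'green', -1) [0.585 0.299] (np.float64(0.41), [[0.52, 0.25, 1.83, -0.0, 1.07, 0.41], [0.52, 0.48, 1.94, -0.0, 0.72, 0.41], [0.4, 0.56, 1.36, -0.0, 1.22, 0.29], [0.4, 0.72, 1.47, -0.0, 0.96, 0.29]])
amber_bottle width mm 30.568318157279016 t 4.975
w 30.585387938410808 df [-0.34  1.4  -2.16]
touch at 0.005 df 4.1 [0.6385 0.0522 0.0824]
t 12.9667
```

View pics/amber_bottle_in.png

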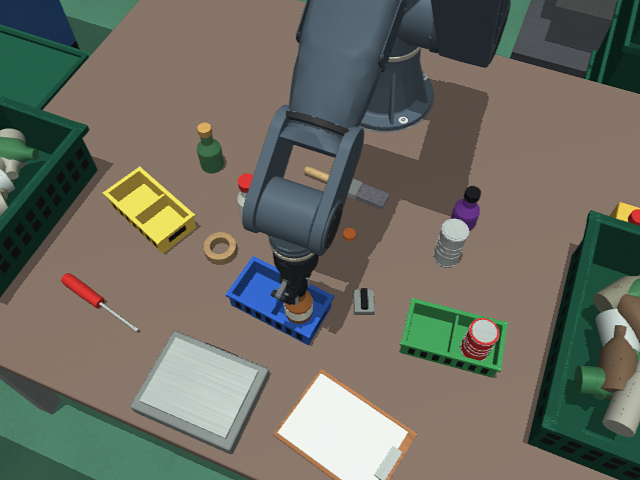

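View pics/amber_bottle_out.png

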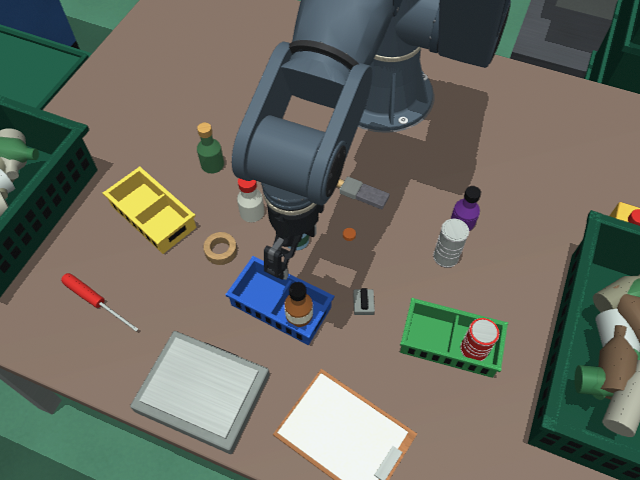

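The amber bottle stands upright in the blue carrier's +y bay at (299,305). It touched down at the expected height with about 4 N. I'll do the green bottle next.

```bash
python3 - <<'E'
from pk import *
do("green_bottle","blue",-1,40)
E
```

```text
green_bottle width mm 28.946185776996007 t 16.7417
w 28.683203723211605 df [-1.69 -0.39 -0.67]
touch at 0.005 df 4.42 [ 0.6289 -0.0333  0.0973]
t 25.2667
```

View pics/green_bottle_out.png

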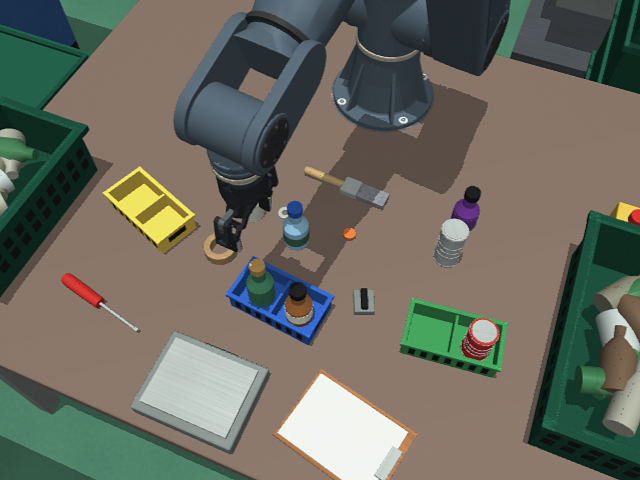

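The green bottle stands upright in the blue carrier's -y bay at (260,285). The two plastic bottles come next.

```bash
python3 - <<'E'
from pk import *
do("white_bottle","yellow",1,30)
E
```

```text
white_bottle width mm 37.28905172172973 t 28.2333
w 36.774050273956654 df [ 0.61 -0.42 -2.04]
touch at 0.005 df 4.2 [ 0.5588 -0.2958  0.0873]
t 36.1083
```

View pics/white_bottle_out.png

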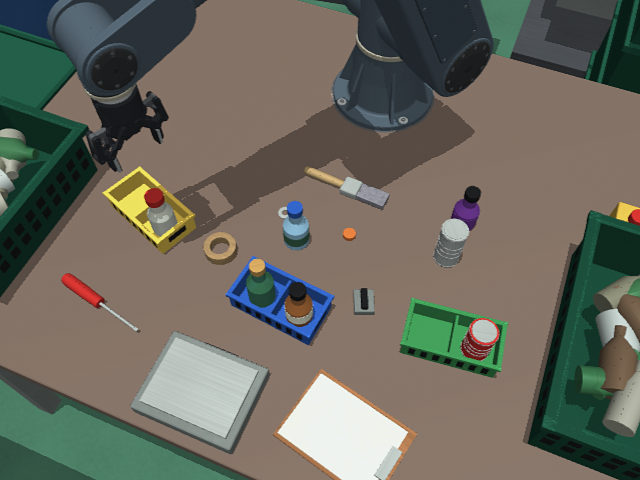

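The white bottle stands upright in the yellow carrier at (160,217). The next bay lies near the big crate on the left, so I'll check the clearance there first.

```bash
python3 - <<'E'
from pk import *
for n in ("side","scene"):
    p,W,H=cloud(n); W=W.reshape(-1,3)
    for c in [bay("yellow",-1),bay("green",-1)]:
        d=np.hypot(W[:,0]-c[0],W[:,1]-c[1])
        for r0 in np.arange(.06,.22,.02):
            m=(d>r0)&(d<r0+.02)&(W[:,2]>.06)
            if m.sum()>5: print(n,np.round(c,3),round(r0,2),m.sum(),W[m].mean(0).round(3),W[m,2].max().round(3))
E
```

```text
side [ 0.528 -0.376] 0.06 3015 [ 0.524 -0.312  0.372] 0.565
side [ 0.528 -0.376] 0.08 3031 [ 0.52  -0.301  0.376] 0.572
side [ 0.528 -0.376] 0.1 1906 [ 0.498 -0.293  0.426] 0.576
side [ 0.528 -0.376] 0.12 1167 [ 0.45  -0.32   0.472] 0.58
side [ 0.528 -0.376] 0.14 2061 [ 0.479 -0.414  0.306] 0.581
side [ 0.528 -0.376] 0.16 2006 [ 0.484 -0.413  0.295] 0.581
side [ 0.528 -0.376] 0.18 1789 [ 0.479 -0.422  0.29 ] 0.581
side [ 0.528 -0.376] 0.2 1788 [ 0.485 -0.452  0.264] 0.581
side [0.585 0.299] 0.06 143 [0.573 0.368 0.078] 0.094
side [0.585 0.299] 0.08 100 [0.564 0.385 0.082] 0.093
side [0.585 0.299] 0.1 35 [0.571 0.405 0.087] 0.093
side [0.585 0.299] 0.16 65 [0.413 0.273 0.095] 0.109
side [0.585 0.299] 0.18 173 [0.398 0.265 0.091] 0.108
side [0.585 0.299] 0.2 426 [0.465 0.372 0.106] 0.143
scene [ 0.528 -0.376] 0.06 837 [ 0.543 -0.314  0.49 ] 0.542
scene [ 0.528 -0.376] 0.08 1909 [ 0.558 -0.298  0.374] 0.543
scene [ 0.528 -0.376] 0.1 3312 [ 0.571 -0.285  0.355] 0.543
scene [ 0.528 -0.376] 0.12 1347 [ 0.565 -0.329  0.359] 0.558
scene [ 0.528 -0.376] 0.14 5163 [ 0.574 -0.311  0.406] 0.571
scene [ 0.528 -0.376] 0.16 2199 [ 0.55  -0.297  0.408] 0.575
scene [ 0.528 -0.376] 0.18 1536 [ 0.544 -0.323  0.366] 0.573
scene [ 0.528 -0.376] 0.2 1199 [ 0.56  -0.416  0.262] 0.558
scene [0.585 0.299] 0.06 207 [0.581 0.371 0.085] 0.096
scene [0.585 0.299] 0.08 376 [0.58  0.388 0.088] 0.097
scene [0.585 0.299] 0.1 263 [0.577 0.406 0.087] 0.097
scene [0.585 0.299] 0.16 386 [0.415 0.283 0.089] 0.112
scene [0.585 0.299] 0.18 277 [0.398 0.281 0.102] 0.114
scene [0.585 0.299] 0.2 489 [0.523 0.442 0.128] 0.147
```

The big crate's wall is at least 0.14 m away and about 0.145 m high, while the gripper body stays above 0.165 m. That leaves enough room.

```bash
python3 - <<'E'
from pk import *
do("water_bottle","yellow",-1,30)
E
```

```text
water_bottle width mm 30.4552258703455 t 39.4583
w 30.840123696864197 df [-0.02 -1.58  0.13]
touch at 0.005 df 4.74 [ 0.5279 -0.3761  0.0943]
t 47.9333
```

View pics/water_bottle_out.png

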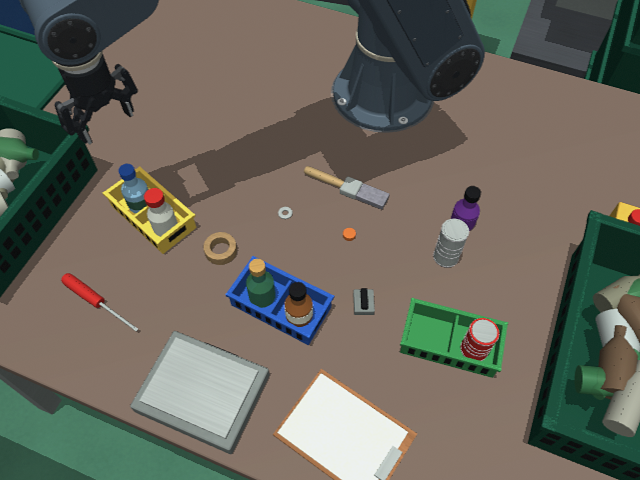

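Both plastic bottles stand in the yellow carrier, with the water bottle at (135,190). The steel tin is the last one.

```bash
python3 - <<'E'
from pk import *
do("steel_tin","green",-1,30)
manip.move_ptp((.42,.10,.30),rots(0)[0] if manip.inverse_kinematics((.42,.10,.30),rots(0)[0])[5]**2<2 else rots(0)[1])
p,d=manip.grab_frame("scene"); cv2.imwrite("pics/end_scene.png",p[:,:,::-1])
p,d=manip.grab_frame("side"); cv2.imwrite("pics/end_side.png",p[:,:,::-1])
C={n:cloud(n) for n in ["scene","side"]}
T=dict(amber=("blue",1,.110,.032,.05),green=("blue",-1,.125,.03,.06),white=("yellow",1,.115,.038,.055),water=("yellow",-1,.122,.032,.06),tin=("green",-1,.105,.0535,.105),red=("green",1,.085,.0535,.085))
for n,(c,s,h,D,hb) in T.items():
    b=np.array(bay(c,s))
    for cam in C:
        W=C[cam][1].reshape(-1,3); P=W[(np.hypot(*(W[:,:2]-b).T)<.04)&(W[:,2]<.2)]
        k=P[(P[:,2]>h-.011)&(P[:,2]<h+.001)]
        m=P[(P[:,2]>.058)&(P[:,2]<hb+.003)]
        o=[n,cam,"top above nominal mm",((np.percentile(P[:,2],98)-h)*1000).round(1)]
        if len(k)>10: x,_=circ(k,D/2); o+=["cap off mm",((x-b)*1000).round(1)]
        if len(m)>10: x,_=circ(m,.027); o+=["body off",((x-b)*1000).round(1)]
        print(*o)
print(manip.current_time(),manip.current_grip_width())
E
```

```text
steel_tin width mm 51.89581876409906 t 52.35
w 52.02558682792431 df [ 0.26  0.13 -1.19]
touch at 0.005 df 5.87 [0.585  0.2994 0.0755]
t 60.1333
amber scene top above nominal mm 8.0 cap off mm [-1.8 -1. ]
amber side top above nominal mm 6.1 cap off mm [2.3 0.3]
green scene top above nominal mm 7.7 cap off mm [-2.1 -0.3] body off [-1.8 -0.4]
green side top above nominal mm 6.4 cap off mm [2.1 0.4] body off [2.7 0.2]
white scene top above nominal mm 8.5 cap off mm [-2.  -0.6]
white side top above nominal mm 6.6 cap off mm [2.2 0.4]
water scene top above nominal mm 7.9 cap off mm [-2. -1.] body off [-1.9 -0.4]
water side top above nominal mm 6.5 cap off mm [2.  0.1] body off [1.8 0.3]
tin scene top above nominal mm 9.4 cap off mm [-2.4 -0.7] body off [-2.7 -0.7]
tin side top above nominal mm 7.6 cap off mm [2.2 0.7] body off [2.4 0.1]
red scene top above nominal mm 9.6 cap off mm [-2.3  6. ] body off [-2.6  5.8]
red side top above nominal mm 7.3 cap off mm [1.8 6.8] body off [2.3 7. ]
61.3833 1.001529959684575
```

View pics/end_scene.png

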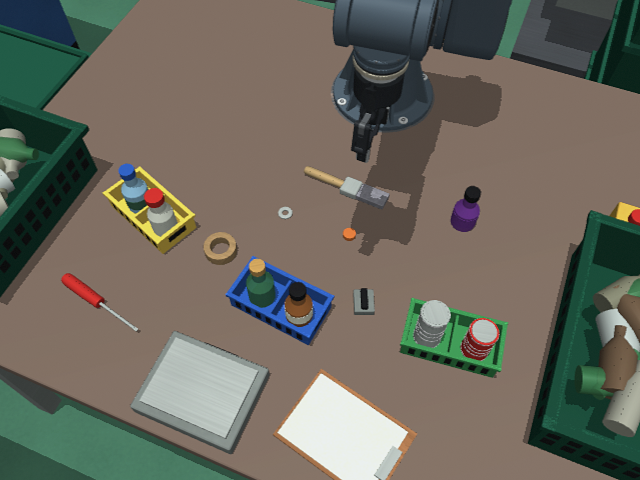

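View pics/end_side.png

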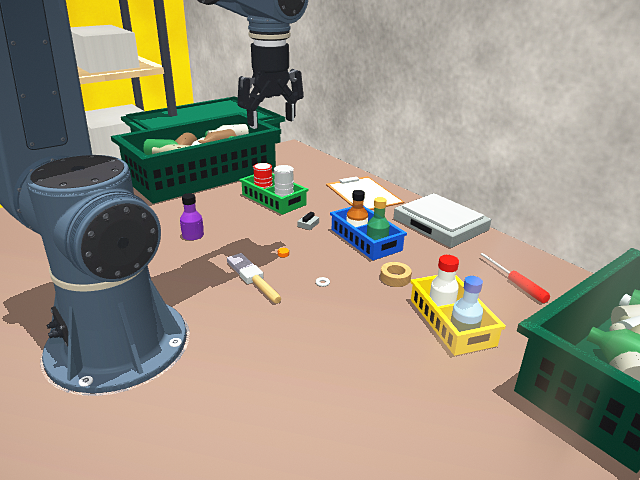

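Both views show all six containers upright in the right bays. Their tops sit about 5 mm (the carrier floor) higher than the same tops measured on the bench. The gripper is clear of everything.

```bash
python3 -c "
from bench import manip
manip.dwell(0.5);print(manip.current_joint_vel().round(4));manip.sign_off()"
```

```text
[-0.0001 -0.0021  0.0022 -0.0011 -0.0006  0.0011]
the job is handed in; nothing more can be done
```

The sorting is done and I handed it in at about 62 s of the 131 s allowed. The amber and green glass are in the blue carrier, the white and water bottles in the yellow, and the steel tin in the empty bay of the green. I gripped the bottles by their caps and the tin near its top, and lowered each in 1 mm steps. Each touched the floor at the expected height with 4–6 N.

In the last two-view check, all five were upright and within about 3 mm of their bay centres. Their tops were about 5 mm higher than on the bench, which matches the carrier floor. The red tin is still standing in its bay and the gripper was clear of everything.

- **View disagreement:** the two cameras consistently differed by about 4 mm in x and 2 mm in height. I used the average for x and y, and the heights given in the task (checked against both views) for z. Both differences are well inside the clearance.
- **Weight readings:** the force change on lifting was too noisy to confirm each grasp; for the water bottle it was about zero. I relied on grip width and the pictures instead.

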